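Unlatch the spark-trap cassette and hold it out of its inlet box

TASK

Take the thicker of the two spark-trap cassettes out of its inlet box: pinch its two side catches fully in together while it is still seated, then lift it straight out and finish still holding it upright in the gripper, catches pinched, about 10 cm above where it sat and touching nothing else. It is brittle, so use a light grip, and never tug at it while it is latched; leave the thin cassette and everything else on the table where it is.

Things in the scene. Friction and masses are not known exactly. Their poses are not given: they have to be found in the camera images.
- thick_grip (a point): point on the thick cassette's mid axis at the height to pinch its catches: 68 mm above the cassette's underside, 20 mm below its top, 28 mm above the box's top while seated. y is the pinch axis, z up, x runs through the thickness. The two tabs' outer faces are at y +28 and -28 mm relaxed (56 mm over both), +21 and -21 mm pinched fully in (42 mm)
- thick_left (a joint): press-in travel (m) of the thick cassette's catch on its +y side: 0 relaxed (latched), 0.007 fully in against the block. The catch is a grey ribbed upright tab, 24 mm wide (x), 5 mm thick, from inside the well up to the cassette's top. A spring of 2 N, rising to 5.5 N, pushes it out. Relaxed, its foot is hooked under the box's top
- thick_right (a joint): press-in travel (m) of the thick cassette's catch on its -y side: 0 relaxed (latched), 0.007 fully in against the block. The catch is a grey ribbed upright tab, 24 mm wide (x), 5 mm thick, from inside the well up to the cassette's top. A spring of 2 N, rising to 5.5 N, pushes it out. Relaxed, its foot is hooked under the box's top
- thick_base (a point): centre of the thick cassette's underside; 20 mm above the table when seated
- thick: the thick cassette: black upright block 54 mm thick (x), 32 mm wide (y), 88 mm tall, 0.19 to 0.33 kg, with a spring catch on each y side; it cannot rise until both are fully in. Origin at the centre of its underside. Brittle: a grip of 20 to 35 N is ample; over 60 N a side, or a pull over 40 N while latched, breaks it
- box_thick: grey steel inlet box bolted to the table, 110 (x) x 140 (y) x 60 mm tall, flat on top, a round pipe stub of 44 mm on its +x side; the thick cassette is latched in a well at the middle of its top, same axes. The well floor is 20 mm above the table, so the cassette sits 40 mm deep. Origin at the centre of its underside, z up. Never moves
- box_thin: grey steel inlet box bolted to the table, 110 (x) x 140 (y) x 60 mm tall, flat on top, a round pipe stub of 44 mm on its +x side; the thin cassette is latched in a well at the middle of its top, same axes. The well floor is 20 mm above the table, so the cassette sits 40 mm deep. Origin at the centre of its underside, z up. Never moves
- thin_grip (a point): the same point on the thin cassette, which stays where it is: same make, but only 20 mm thick (x) with catches 16 mm wide
- offcut: short steel tube offcut standing on end, 48 mm diameter, 45 mm tall; bystander; origin at the centre of its underside
- magnet: small dark L-shaped welding magnet lying flat, 44 x 44 x 18 mm; bystander; origin at the centre of its underside
- nozzle: copper torch nozzle tube standing on end, 24 mm diameter, 60 mm tall; bystander; origin at the centre of its underside
- paste: jar of nozzle paste, 68 mm diameter, 60 mm tall; bystander; origin at the centre of its underside
- brush: hand brush lying flat; bystander; origin at the centre of its underside or length
- hammer: hammer lying flat; bystander; origin at the centre of its underside or length
- tray: open aluminium tray 100 x 150 x 30 mm; bystander; origin at the centre of its underside
Things that resemble listed ones, but are neither listed nor needed, are in the scene too. What is shaped like the thick but red is not meant. Leave any yellow look-alike of the box_thick alone.

How it is judged:
On the way, in this order (a step that is already met when the one before it is completed fails the run):
1. both catches pressed in while the thick cassette is still seated (value of joint each of thick_left, thick_right above 0.0055 m and z of thick_base in the frame of box_thick below 0.026 m), for 0.2 s.
2. the thick cassette lifted out of the box, its catches still pinched (value of joint each of thick_left, thick_right above 0.0055 m and z of thick_base in the frame of box_thick above 0.075 m), for 0.2 s.
At the end, for the whole second after the job is handed in: The thick cassette is held still and upright (0.3 rad) in the fingers, both catches in by over 5.5 mm, its underside over 90 mm above the table (30 mm above its box), touching neither boxes, table nor bystanders; the thin cassette is within 6 mm of its start (value of joint each of thick_left, thick_right above 0.0055 m and z of thick_base in the frame of box_thick above 0.09 m and angle between thick's own z axis and vertical below 0.3 rad and linear speed of thick below 0.03 m/s and contact force between the fingers and thick above 8 N and contact force between thick and box_thick below 0.05 N and contact force between thick and box_thin below 0.05 N and contact force between thick and table below 0.05 N and contact force between thick and offcut below 0.05 N and contact force between thick and magnet below 0.05 N and contact force between thick and nozzle below 0.05 N and contact force between thick and paste below 0.05 N and contact force between thick and brush below 0.05 N and contact force between thick and hammer below 0.05 N and contact force between thick and tray below 0.05 N and distance of thin_grip from where it was at the start of the episode below 0.006 m); the arm keeps its last pose, push and grip.
It fails at once if the thick cassette squeezed by the fingers with more than 60 N a side (120 N both sides together) (contact force between the fingers and thick above 120 N).
It fails at once if the thick cassette, risen off its seat, pulled against its box with more than 40 N (contact force between thick and box_thick above 40 N and z of thick_base in the frame of box_thick above 0.0212 m).
It fails at once if the thin cassette moved by more than 6 mm (distance of thin_grip from where it was at the start of the episode above 0.006 m).
It fails at once if a bystander moved by more than 30 mm (distance of any of offcut, magnet, nozzle, paste, brush, hammer, tray from where it was at the start of the episode above 0.03 m).
It also fails if it takes over 32 s, if anything falls off the work surface, if the arm or the gripper's body presses on something with over 40 N, if the wrist force passes 120 N, or if a joint passes its speed limit or range.

ROBOT

A 6-joint arm with a two-finger parallel gripper is mounted at the origin on the work surface. World frame = base frame: x ahead of the robot, y to its left, z up, the work surface at z = 0. Lengths are in m, angles in rad, forces in N, time in s.
With the tool pointing down it reaches from about 0.225 to 0.875 m from the base axis. Payload 3.4 kg.
Tool frame: the origin (TCP) lies at the very end of the fingers, on their centre line; the grasp point (between the pads) lies 19 mm behind it; z points along the fingers, y is the direction in which the jaws open and shut (so a half turn about z gives the same grasp; the last joint's range is limited). The gripper opens to 85 mm and grips with 20 to 120 N. Pads are 22 mm wide; open, the fingers measure 114 mm over their backs; the gripper's body (76 mm by 85 mm) begins 54 mm behind the grasp point. The pads swing forward as they close: fully open they stand 13 mm farther back than shut.
Start: joints at [-1.459, 0.276, 1.505, -0, 1.361, -0.121], TCP at [0.133, -0.56, 0.231] pointing down, gripper open.
Joint ranges: [-2.89, 2.89], [-0.75, 2.08], [0.22, 2.7], [-1.18, 4.32], [0.11, 2.71], [-2.7, 2.7]. Speed limits (rad/s): [2.57, 2.57, 3.14, 3.14, 3.14, 3.14].

INTERFACE

Orientations are given as a unit quaternion [w, x, y, z].
In Python, from rig import get_state, get_image, calibration, sign_off gives the robot as it stands. The module is installed in compiled form; this text tells all that it offers.
- The arm moves only by the tool drive_tool, never from a script. Its argument "targets" is one flat list of numbers, 7 for each row, row after row: the turn, a rotation vector about the tool's x, y, z in degrees, then the shift along the tool's x, y, z in mm, then the opening, from 0 (shut) to 1 (fully open). In form: [wx, wy, wz, tx, ty, tz, fingers, wx, wy, wz, tx, ty, tz, fingers, ...]. A call has 1 to 12 rows; each row shifts and turns the commanded pose from where the row before left it, along the tool's axes as they then stand; what a row does not reach is not made up. A row lasts 1/8 s, in which the tool goes at most 62.5 mm and 10.7 degrees, less where a joint would pass 70% of its speed; a pose out of reach is approached as far as the arm can. A call is refused whole if a number of a shift passes 62.5 or a number of a turn 10.7, either way. A call with a gripper value outside its range is refused whole. The fingers move at their own pace and stop on an object; "grip_force" is the grip in N (left out, the last holds). Time passes only in rows, so rows that do not move let the fingers close. It gives the time, the measured TCP pose, the force and the opening at its end, in the units of the state.
- get_state(): the state, without advancing time (a new reading comes with each control period).
- get_image(name): name is "scene" or "top"; returns the picture (400x640x3 uint8, red, green, blue); there is no depth.
- calibration(name): a dict with "mtx" (3x3 intrinsics, pixels), "world_to_cam" (4x4, takes a point from world to camera coordinates). Camera axes: x right, y down, z forward; pixel columns grow to the right and rows downward; lengths in m; the calibration is good to about 2 mm. A picture is of the moment at which its call begins. calibration takes no time and is no camera call.
- sign_off(): hands the job in, once; it reports no verdict.
The state is a dict: "clock": time; "qpos": joint angles; "qd": joint speeds; "effort": joint torques, N m; "position": TCP position; "ee_rot": TCP orientation; "contact_force": force on the tool from outside, world axes, zero at the start; "moment": the same for the moment, N m; "width": finger opening in m.
Only numpy, scipy, OpenCV 4.12 (cv2) and the standard library are available. Lean on these libraries where they do the work, as an engineer would, in place of code of your own. Each camera call takes 0.05 s, during which the arm holds its last target.

## Working session

There is one attempt and no reset: what is moved stays moved. The work goes in short steps, Python scripts to look and compute and a tool call to move; the robot and the scene stay as the last step left them, time stands still between calls to the robot, and variables do not carry over. Pictures are saved under pics/ and viewed, and the job is handed in when it is done.

Besides the shell and the picture viewer there is one more tool, called as name(argument=value, ...) on one line, values as JSON. drive_tool: Moves the arm, as the interface text tells. Its arguments: {"type":"object","properties":{"targets":{"type":"array"},"grip_force":{"type":"number"}},"required":["targets"]}

```bash
mkdir -p pics; python3 - <<'E'
from rig import *
import cv2
for n in("scene","top"):
    cv2.imwrite(f"pics/{n}0.png",get_image(n)[:,:,::-1]); c=calibration(n); print(c["mtx"],c["world_to_cam"])
print(get_state())
E
```

```text
[[482.46943885   0.         320.43381091]
 [  0.         482.46943885 201.03468784]
 [  0.           0.           1.        ]] [[-0.04150227  0.99911425 -0.00694835  0.01070204]
 [ 0.66420148  0.02239377 -0.74721811 -0.27997622]
 [-0.74640066 -0.03562635 -0.66454256  1.66130572]
 [ 0.          0.          0.          1.        ]]
[[501.34028468   0.         319.4789347 ]
 [  0.         501.34028468 203.50529138]
 [  0.           0.           1.        ]] [[ 0.02171369 -0.99972231 -0.00915526  0.01452147]
 [-0.98392269 -0.01974502 -0.17750005  0.53120476]
 [ 0.17726999  0.01286225 -0.98407821  1.62278559]
 [ 0.          0.          0.          1.        ]]
{'clock': 0.1, 'qpos': array([-1.45901814e+00,  2.76559054e-01,  1.50597731e+00,  3.15520593e-05,
        1.36073752e+00, -1.21001684e-01]), 'qd': array([ 0.00100927, -0.0001928 , -0.00351116,  0.00138178,  0.00065675,
       -0.00301964]), 'effort': array([ 1.99946546e-03, -4.17700303e+01, -2.46405154e+01, -1.98868552e-04,
        5.72692050e-03, -2.53650779e-05]), 'position': array([ 0.13259549, -0.5590249 ,  0.23052231]), 'ee_rot': array([-8.40533800e-04,  9.93234366e-01,  1.16124013e-01,  1.93030008e-05]), 'contact_force': array([ 0.09980957, -0.01129545, -0.44803129]), 'moment': array([ 0.01464382,  0.03654527, -0.03369465]), 'width': 0.08545013645789598}
```

View pics/scene0.png

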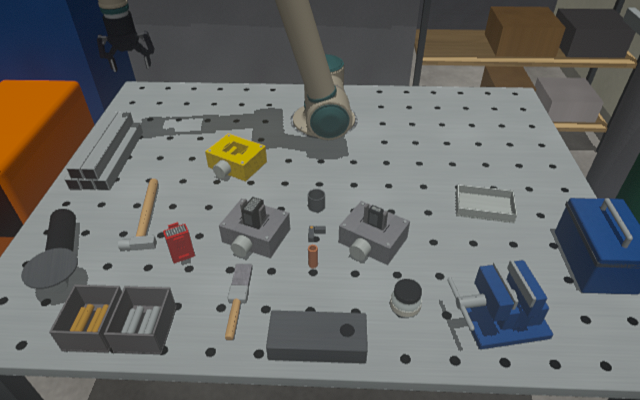

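View pics/top0.png

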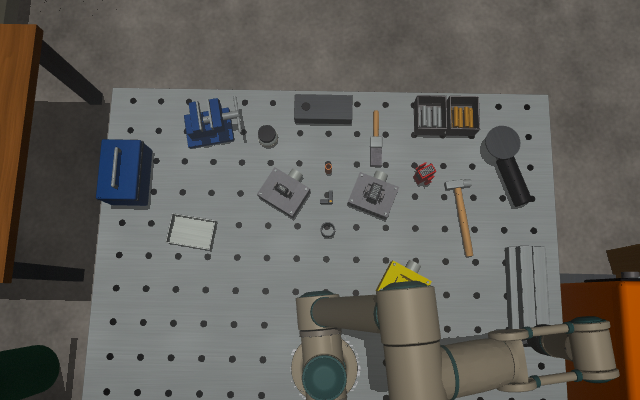

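The two grey boxes are at top-view pixels (284,192) and (373,195). The right one carries the thicker cassette, seen at (254,212) in the scene view. I'll zoom in on both.

```bash
python3 - <<'E'
import cv2,numpy as np
t=cv2.imread("pics/top0.png");s=cv2.imread("pics/scene0.png")
a=cv2.resize(t[160:225,335:410],None,fx=8,fy=8,interpolation=cv2.INTER_CUBIC)
b=cv2.resize(s[185:265,210:300],None,fx=7,fy=7,interpolation=cv2.INTER_CUBIC)
cv2.imwrite("pics/zt.png",a);cv2.imwrite("pics/zs.png",b)
E
```

```text
(no output)
```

View pics/zt.png

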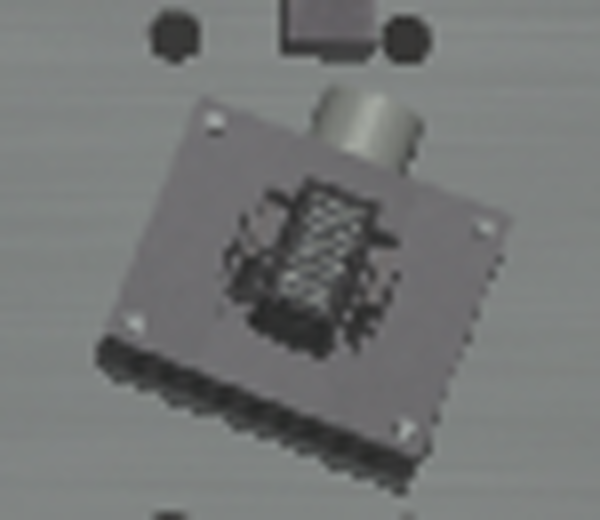

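View pics/zs.png

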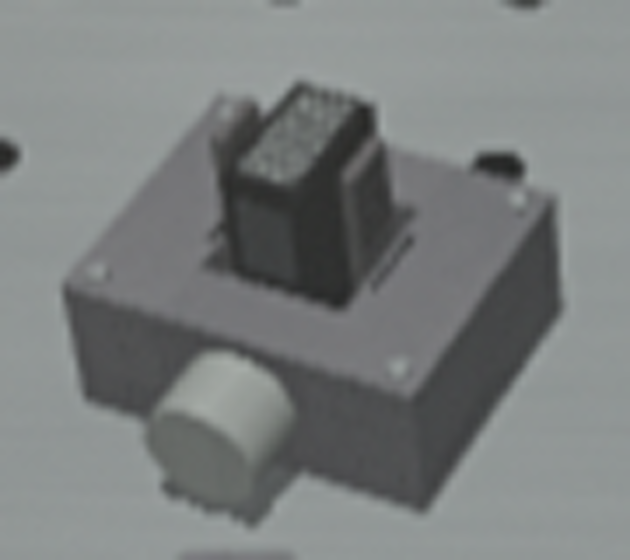

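```bash
cat > h.py <<'E'
import numpy as np,cv2
from rig import calibration
def ray(n,uv,z):
    c=calibration(n);T=c["world_to_cam"];R=T[:3,:3];t=T[:3,3]
    o=-R.T@t;uv=np.atleast_2d(uv).astype(float)
    d=np.c_[uv,np.ones(len(uv))]@np.linalg.inv(c["mtx"]).T@R
    return o+d*((z-o[2])/d[:,2])[:,None]
def proj(n,P):
    c=calibration(n);T=c["world_to_cam"];q=np.atleast_2d(P)@T[:3,:3].T+T[:3,3];q=q@c["mtx"].T
    return q[:,:2]/q[:,2:]
E
python3 - <<'E'
from h import *
for n,f,roi in(("top","top0",(335,160,75,65)),("scene","scene0",(210,185,90,80))):
    im=cv2.imread(f"pics/{f}.png").astype(int); x0,y0,w,h=roi
    p=im[y0:y0+h,x0:x0+w]
    B,G,R=p[...,0],p[...,1],p[...,2]
    print(im[205,350+5],im[170,345], im[195,390] if n=="top" else im[225,230])
    m=((R-G>=1)&(R>75)).astype(np.uint8)*255
    m=cv2.morphologyEx(m,cv2.MORPH_OPEN,np.ones((2,2),np.uint8))
    cs,_=cv2.findContours(m,cv2.RETR_EXTERNAL,cv2.CHAIN_APPROX_NONE); c=max(cs,key=cv2.contourArea).reshape(-1,2)
    cv2.imwrite(f"pics/m_{n}.png",cv2.resize(m,None,fx=6,fy=6,interpolation=0))
    W=ray(n,c+[x0,y0],0.06)[:,:2]
    r=cv2.minAreaRect((W*1000).astype(np.float32)); print(n,r,cv2.boxPoints(r))
E
```

```text
[53 53 52] [131 132 129] [111 109 111]
top ((542.6565551757812, -195.59034729003906), (51.36408615112305, 102.8072509765625), 64.1284408569336) [[ 485.1984  -196.26816]
 [ 577.7017  -241.12863]
 [ 600.11475 -194.91254]
 [ 507.6114  -150.05206]]
[154 154 149] [149 150 144] [121 119 119]
scene ((520.4005737304688, -137.811279296875), (4.853221416473389, 16.40228271484375), 72.41537475585938) [[ 511.84952 -137.64682]
 [ 527.4854  -142.60217]
 [ 528.95166 -137.97574]
 [ 513.31573 -133.02039]]
```

```bash
python3 - <<'E'
from h import *
for n,f,roi,lo in(("top","top0",(335,160,75,65),1),("scene","scene0",(210,185,90,80),1)):
    im=cv2.imread(f"pics/{f}.png"); x0,y0,w,h=roi
    im=cv2.GaussianBlur(im,(3,3),0).astype(float)
    p=im[y0:y0+h,x0:x0+w]
    B,G,R=p[...,0],p[...,1],p[...,2]
    g=p.mean(2); e=(B+R)/2-G
    m=((e>0.3)&(g>80)).astype(np.uint8)*255
    m=cv2.morphologyEx(m,cv2.MORPH_OPEN,np.ones((3,3),np.uint8))
    cs,_=cv2.findContours(m,cv2.RETR_EXTERNAL,cv2.CHAIN_APPROX_NONE); c=max(cs,key=cv2.contourArea).reshape(-1,2)
    cv2.imwrite(f"pics/m_{n}.png",cv2.resize(m,None,fx=5,fy=5,interpolation=0))
    W=ray(n,c+[x0,y0],0.06)[:,:2]
    r=cv2.minAreaRect((W*1000).astype(np.float32)); print(n,r,cv2.boxPoints(r))
a=cv2.imread("pics/m_top.png");b=cv2.imread("pics/m_scene.png")
H=max(a.shape[0],b.shape[0]);o=np.zeros((H,a.shape[1]+b.shape[1],3),np.uint8);o[:a.shape[0],:a.shape[1]]=a;o[:b.shape[0],a.shape[1]:]=b
o=cv2.resize(o,(790,int(790*H/o.shape[1])));cv2.imwrite("pics/mm.png",o)
E
```

```text
top ((563.4031982421875, -151.67408752441406), (137.70726013183594, 107.95474243164062), 69.01619720458984) [[ 488.34872 -196.63196]
 [ 589.14417 -235.29099]
 [ 638.45764 -106.71622]
 [ 537.66223  -68.05719]]
scene ((562.7935791015625, -153.33489990234375), (140.47018432617188, 111.746826171875), 70.22296905517578) [[ 486.45096 -200.52191]
 [ 591.6066  -238.33264]
 [ 639.1362  -106.14789]
 [ 533.9805   -68.33716]]
```

View pics/mm.png

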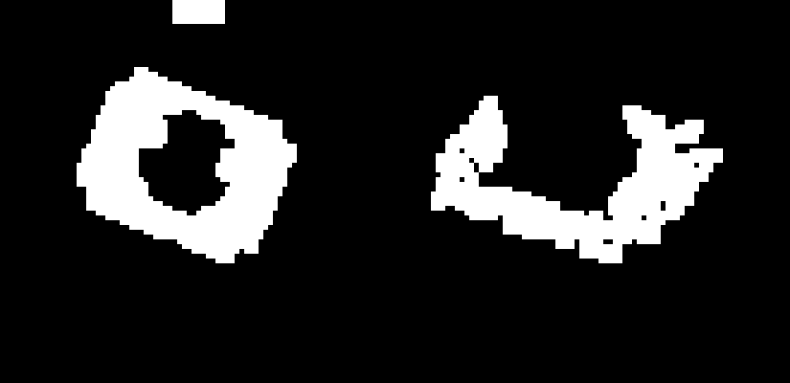

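Both views give a 138–140 × 108–112 mm top, which fits the stated 140 × 110 mm, with centre about (0.563, -0.1525). I'll cross-check with the four screws and with the cassette's top face at z = 0.108.

```bash
python3 - <<'E'
from h import *
A=(np.array([(215,122),(487,227),(405,430),(135,323)])+.5)/8-.5+[335,160]
W=ray("top",A,.06)[:,:2];print("screws top",W.mean(0),np.degrees(np.arctan2(*(W[0]-W[1])[::-1])),np.degrees(np.arctan2(*(W[3]-W[2])[::-1])),np.linalg.norm(W-np.roll(W,1,0),axis=1))
# scene cassette top corners: zoom 7: left-front(235,175) ,front-right(295,190), right-back(375,103), back-left(300,83)
Bz=(np.array([(233,173),(297,190),(375,105),(300,83)])+.5)/7-.5+[210,185]
V=ray("scene",Bz,.108)[:,:2];print("scene cass",V,V.mean(0),np.linalg.norm(V-np.roll(V,1,0),axis=1))
C=(np.array([(310,180),(382,205),(330,312),(268,285)])+.5)/8-.5+[335,160]
V=ray("top",C,.108)[:,:2];print("top cass",V.mean(0),np.linalg.norm(V-np.roll(V,1,0),axis=1))
# annotate prediction
th=np.radians(-20.5);R=np.array([[np.cos(th),-np.sin(th)],[np.sin(th),np.cos(th)]]);c=np.array([.563,-.1525])
def rect(a,b,z):return np.array([[*(R@p+c),z] for p in((a,b),(-a,b),(-a,-b),(a,-b))])
out=[]
for n,(x0,y0,w,h) in(("top",(335,160,75,65)),("scene",(210,185,75,65))):
    z=5;im=cv2.resize(cv2.imread(f"pics/{n}0.png")[y0:y0+h,x0:x0+w],None,fx=z,fy=z,interpolation=cv2.INTER_CUBIC)
    for r,col in((rect(.055,.07,.06),(0,255,0)),(rect(.027,.016,.108),(0,0,255)),(rect(.012,.028,.108),(255,255,0))):
        cv2.polylines(im,[np.round((proj(n,r)-[x0,y0]+.5)*z-.5).astype(int)],True,col,1)
    out.append(im)
cv2.imwrite("pics/ov.png",np.hstack(out))
E
```

```text
screws top [ 0.56439153 -0.15239149] 69.38394984743987 69.09797184799318 [0.09193564 0.12084062 0.09254566 0.11930676]
scene cass [[ 0.57882267 -0.17319031]
 [ 0.58663257 -0.149849  ]
 [ 0.54193338 -0.12883667]
 [ 0.53108538 -0.15701285]] [ 0.5596185  -0.15222221] [0.05040396 0.02461324 0.04939165 0.03019232]
top cass [ 0.56691825 -0.15266823] [0.04667243 0.03063164 0.04902411 0.02705767]
```

View pics/ov.png

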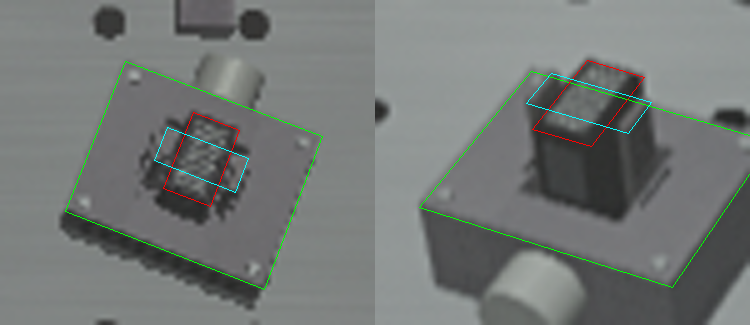

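Everything agrees: box centre (0.563, -0.1525), x axis at -20.5°, and the cassette is where the model predicts. The tool has to turn +33.8° about its z, then move about +261 mm in x and -532 mm in y (tool axes). I'm starting with the turn and most of that travel.

drive_tool(targets=[0,0,8.5,0,0,0,1,0,0,8.5,0,0,0,1,0,0,8.5,0,0,0,1,0,0,8.3,0,0,0,1,0,0,0,20,-40,0,1,0,0,0,20,-40,0,1,0,0,0,20,-40,0,1,0,0,0,20,-40,0,1,0,0,0,20,-40,0,1,0,0,0,20,-40,0,1,0,0,0,20,-40,0,1,0,0,0,20,-40,0,1], grip_force=25)

```text
clock: 1.6
position: [0.3952, -0.3144, 0.231]
ee_rot: [-0.0, 0.984, -0.178, -0.0]
contact_force: [-0.2, -0.2, -0.1]
width: 0.0858
```

```bash
cat > st.py <<'E'
from h import *
from rig import get_state
from scipy.spatial.transform import Rotation as Ro
s=get_state();q=s["ee_rot"];R=Ro.from_quat([q[1],q[2],q[3],q[0]])
M=R.as_matrix();th=np.radians(-20.5)
D=np.c_[[np.cos(th),np.sin(th),0],[np.sin(th),-np.cos(th),0],[0,0,-1]]
print("t",s["clock"],"pos",s["position"].round(4),"q",s["qpos"].round(2),"F",s["contact_force"].round(2),"w",round(s["width"],4))
print("turn needed deg",np.degrees(Ro.from_matrix(M.T@D).as_rotvec()).round(2),"shift mm to grasp",(M.T@(np.array([.563,-.1525,.070])-s["position"])*1000).round(1))
E
python3 st.py
```

```text
t 1.6 pos [ 0.3952 -0.3144  0.231 ] q [-0.81  0.17  1.65 -0.    1.32  1.12] F [-0.21 -0.24 -0.15] w 0.0858
turn needed deg [-0.01  0.02  0.04] shift mm to grasp [ 100.7 -210.3  161. ]
```

drive_tool(targets=[0,0,0,20,-42,0,1,0,0,0,20,-42,0,1,0,0,0,20,-42,0,1,0,0,0,20,-42,0,1,0,0,0,20.5,-42,0,1,0,0,0,0,0,20,1,0,0,0,0,0,20,1,0,0,0,0,0,0,1,0,0,0,0,0,0,1])

```text
clock: 2.72
position: [0.5622, -0.1543, 0.1918]
ee_rot: [0.0, 0.984, -0.178, 0.0]
contact_force: [-0.7, -0.2, -0.0]
width: 0.0856
```

```bash
python3 st.py; python3 - <<'E'
from rig import *
import cv2,numpy as np
a=get_image("scene")[:,:,::-1];b=get_image("top")[:,:,::-1]
cv2.imwrite("pics/s1.png",cv2.resize(a[120:280,180:340],None,fx=3.7,fy=3.7,interpolation=2))
cv2.imwrite("pics/t1.png",cv2.resize(b[120:250,300:440],None,fx=4,fy=4,interpolation=2))
E
```

```text
t 2.725 pos [ 0.5622 -0.1543  0.1918] q [-0.39  0.31  1.55 -0.    1.28  1.54] F [-0.69 -0.21 -0.04] w 0.0856
turn needed deg [ 0.   -0.03  0.03] shift mm to grasp [  0.   -1.9 121.8]
```

View pics/s1.png

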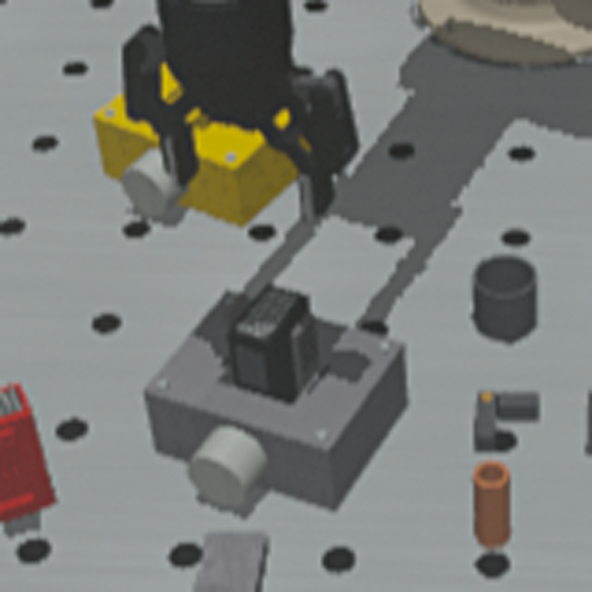

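View pics/t1.png

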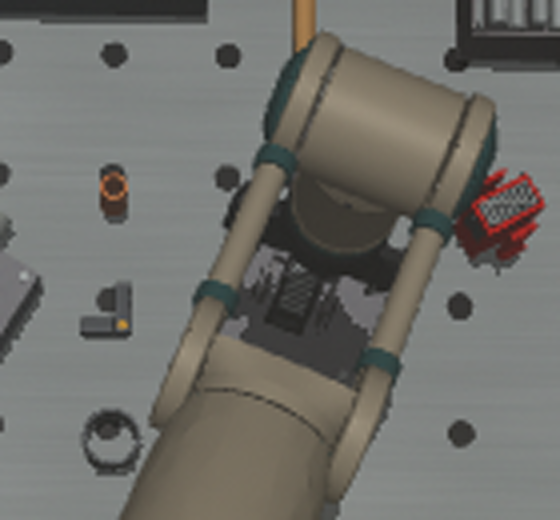

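The gripper is above the cassette: tips at zoomed pixels (180,200) and (315,215), cassette at (275,345). I'll check where the tips should project.

```bash
python3 - <<'E'
from h import *
c=np.array([.5622,-.1543,.205]);y=np.array([np.sin(np.radians(20.5)),np.cos(np.radians(20.5)),0])
for k in(-.045,0,.045): print(((proj("scene",c+k*y)-[180,120])*3.7).round())
E
```

```text
[[187. 181.]]
[[249. 198.]]
[[313. 216.]]
```

The prediction matches the observed tips, so I'm descending with a -2 mm y correction.

drive_tool(targets=[0,0,0,0,-2,15,1,0,0,0,0,0,15,1,0,0,0,0,0,15,1,0,0,0,0,0,15,1,0,0,0,0,0,15,1,0,0,0,0,0,15,1,0,0,0,0,0,10,1,0,0,0,0,0,10,1,0,0,0,0,0,10,1,0,0,0,0,0,0,1,0,0,0,0,0,0,1])

```text
clock: 4.2
position: [0.563, -0.1523, 0.0715]
ee_rot: [0.0, 0.984, -0.178, 0.0]
contact_force: [-0.3, -0.3, -0.4]
width: 0.0857
```

```bash
python3 st.py; python3 - <<'E'
from rig import *
import cv2,numpy as np
a=get_image("scene")[:,:,::-1]
cv2.imwrite("pics/s2.png",cv2.resize(a[150:270,190:310],None,fx=5,fy=5,interpolation=2))
E
```

```text
t 4.2 pos [ 0.563  -0.1523  0.0715] q [-0.38  0.42  1.72 -0.    1.01  1.54] F [-0.33 -0.31 -0.4 ] w 0.0857
turn needed deg [ 0.01 -0.04  0.04] shift mm to grasp [0.1 0.2 1.5]
```

View pics/s2.png

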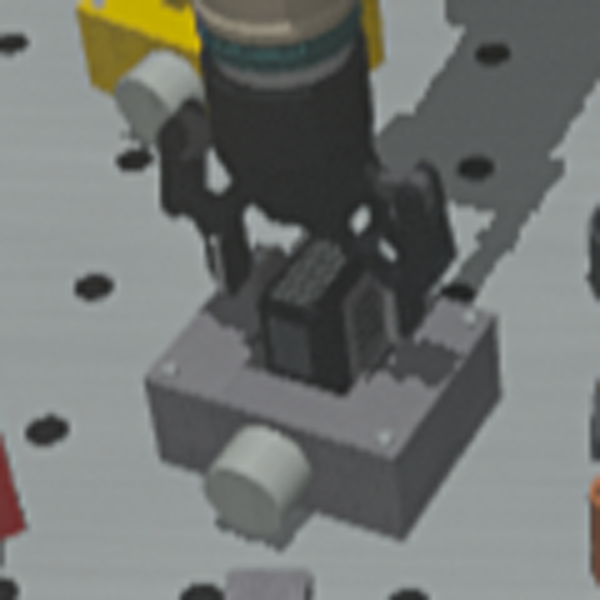

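The fingers stand on either side of the two tabs, left at about (235,270) and right at about (410,310), clear of the box. Closing first to near contact, at about 52 mm.

drive_tool(targets=[0,0,0,0,0,0,0.75,0,0,0,0,0,0,0.61,0,0,0,0,0,0,0.61,0,0,0,0,0,0,0.61], grip_force=25)

```text
clock: 4.75
position: [0.563, -0.1523, 0.0719]
ee_rot: [0.0, 0.984, -0.178, 0.0]
contact_force: [-1.1, -0.1, 4.2]
width: 0.0521
```

```bash
python3 st.py
```

```text
t 4.75 pos [ 0.563  -0.1523  0.0719] q [-0.38  0.42  1.72 -0.    1.01  1.54] F [-1.14 -0.14  4.18] w 0.0521
turn needed deg [ 0.01 -0.05  0.04] shift mm to grasp [0.1 0.2 1.9]
```

The lateral force is balanced, so the gripper is centred. Pinching fully now.

drive_tool(targets=[0,0,0,0,0,0,0.55,0,0,0,0,0,0,0.5,0,0,0,0,0,0,0.4,0,0,0,0,0,0,0.3,0,0,0,0,0,0,0.3,0,0,0,0,0,0,0.3], grip_force=28)

```text
clock: 5.5
position: [0.5632, -0.1527, 0.0727]
ee_rot: [0.001, 0.984, -0.178, 0.001]
contact_force: [-1.9, 0.5, 8.8]
width: 0.0389
```

```bash
python3 st.py
```

```text
t 5.5 pos [ 0.5632 -0.1527  0.0727] q [-0.38  0.42  1.72 -0.    1.01  1.54] F [-1.88  0.51  8.78] w 0.0389
turn needed deg [ 0.04 -0.11  0.05] shift mm to grasp [-0.2 -0.1  2.7]
```

drive_tool(targets=[0,0,0,0,0,0,0.3,0,0,0,0,0,0,0.3,0,0,0,0,0,0,0.3])

```text
clock: 5.88
position: [0.5632, -0.1527, 0.0727]
ee_rot: [0.0, 0.984, -0.178, 0.001]
contact_force: [-2.3, -0.1, 9.9]
width: 0.0385
```

```bash
python3 st.py; python3 - <<'E'
from rig import *
import cv2,numpy as np
a=get_image("scene")[:,:,::-1]
cv2.imwrite("pics/s3.png",cv2.resize(a[170:250,210:290],None,fx=7,fy=7,interpolation=2))
E
```

```text
t 5.875 pos [ 0.5632 -0.1527  0.0727] q [-0.38  0.42  1.72 -0.    1.01  1.54] F [-2.26 -0.06  9.87] w 0.0385
turn needed deg [ 0.04 -0.11  0.05] shift mm to grasp [-0.2 -0.1  2.7]
```

View pics/s3.png

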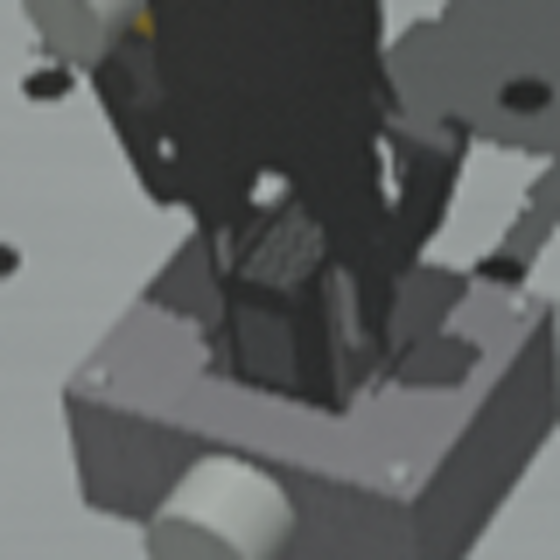

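Both pads are flat on the tabs. The opening has stalled at 38.5 mm, just below the 42 mm expected for fully pinched. The side force is about 1 N, so the pinch is balanced. Now a small, slow trial lift while watching the pull.

drive_tool(targets=[0,0,0,0,0,-1.5,0.3,0,0,0,0,0,-1.5,0.3,0,0,0,0,0,-1.5,0.3,0,0,0,0,0,0,0.3])

```text
clock: 6.42
position: [0.5625, -0.152, 0.0754]
ee_rot: [-0.0, 0.984, -0.178, -0.0]
contact_force: [0.3, -0.5, -1.8]
width: 0.0389
```

```bash
python3 st.py
```

```text
t 6.425 pos [ 0.5625 -0.152   0.0754] q [-0.38  0.41  1.71 -0.    1.02  1.54] F [ 0.28 -0.46 -1.81] w 0.0389
turn needed deg [0.   0.05 0.04] shift mm to grasp [0.7 0.3 5.4]
```

The pull is only 1.8 N, about the cassette's weight, so it isn't latched. Continuing the lift.

drive_tool(targets=[0,0,0,0,0,-2,0.3,0,0,0,0,0,-3,0.3,0,0,0,0,0,-3,0.3,0,0,0,0,0,0,0.3])

```text
clock: 6.92
position: [0.563, -0.1523, 0.0842]
ee_rot: [0.0, 0.984, -0.178, 0.0]
contact_force: [0.5, -1.0, -2.3]
width: 0.0387
```

```bash
python3 st.py; python3 - <<'E'
from rig import *
import cv2,numpy as np
a=get_image("scene")[:,:,::-1]
cv2.imwrite("pics/s4.png",cv2.resize(a[170:250,210:290],None,fx=7,fy=7,interpolation=2))
E
```

```text
t 6.925 pos [ 0.563  -0.1523  0.0842] q [-0.38  0.4   1.7  -0.    1.03  1.54] F [ 0.51 -1.02 -2.34] w 0.0387
turn needed deg [ 0.01 -0.05  0.04] shift mm to grasp [ 0.1  0.2 14.2]
```

View pics/s4.png

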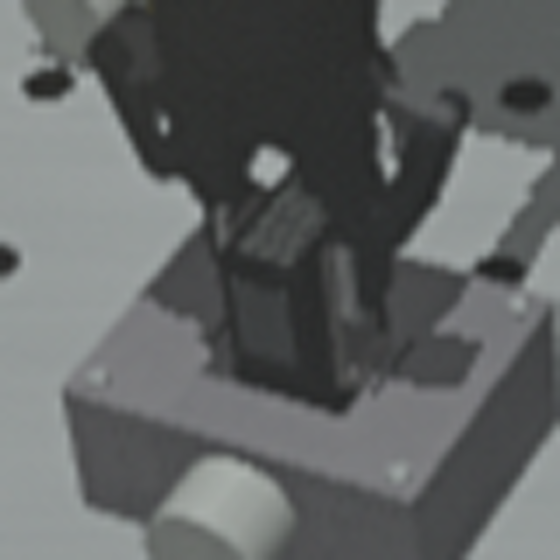

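The cassette is rising with the gripper: its top corner moved from about (230,283) to (230,262), which matches 11 mm. Lifting the remaining ~90 mm.

drive_tool(targets=[0,0,0,0,0,-5,0.3,0,0,0,0,0,-8,0.3,0,0,0,0,0,-10,0.3,0,0,0,0,0,-10,0.3,0,0,0,0,0,-10,0.3,0,0,0,0,0,-10,0.3,0,0,0,0,0,-10,0.3,0,0,0,0,0,-10,0.3,0,0,0,0,0,-8,0.3,0,0,0,0,0,-5,0.3,0,0,0,0,0,-3,0.3,0,0,0,0,0,0,0.3])

```text
clock: 8.48
position: [0.5627, -0.1522, 0.1728]
ee_rot: [0.0, 0.984, -0.178, 0.0]
contact_force: [0.1, -0.5, -2.6]
width: 0.0386
```

drive_tool(targets=[0,0,0,0,0,0,0.3,0,0,0,0,0,0,0.3,0,0,0,0,0,0,0.3,0,0,0,0,0,0,0.3])

```text
clock: 8.98
position: [0.5627, -0.1522, 0.1727]
ee_rot: [0.0, 0.984, -0.178, -0.0]
contact_force: [0.7, -0.8, -2.2]
width: 0.0387
```

```bash
python3 st.py; python3 - <<'E'
from rig import *
import cv2,numpy as np
a=get_image("scene")[:,:,::-1]; b=get_image("top")[:,:,::-1]
cv2.imwrite("pics/s5.png",cv2.resize(a[120:270,170:330],None,fx=4.9,fy=3.9*0+4,interpolation=2) if 0 else cv2.resize(a[120:270,170:330],None,fx=4,fy=4,interpolation=2))
cv2.imwrite("pics/f5.png",a); cv2.imwrite("pics/t5.png",b)
E
```

```text
t 8.975 pos [ 0.5627 -0.1522  0.1727] q [-0.38  0.33  1.58 -0.    1.23  1.54] F [ 0.72 -0.81 -2.17] w 0.0387
turn needed deg [0.   0.   0.04] shift mm to grasp [  0.4   0.2 102.7]
```

View pics/s5.png

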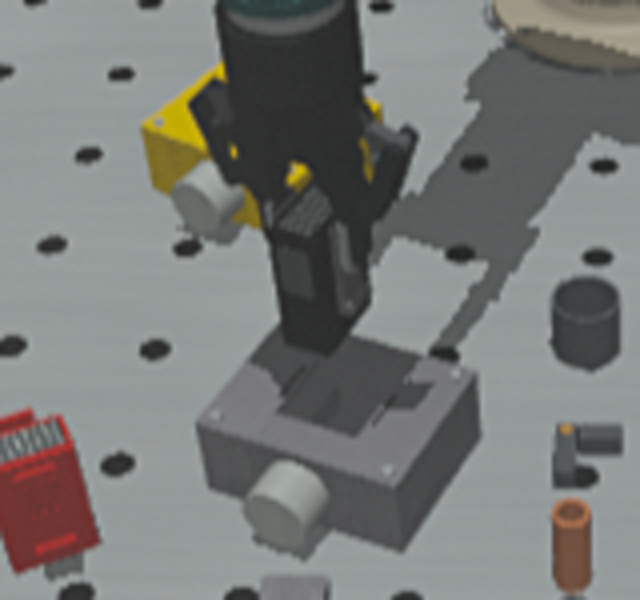

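View pics/f5.png

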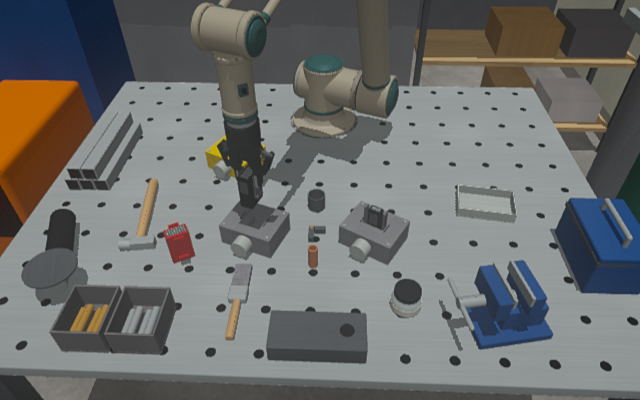

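The cassette is clear of the well and the scene otherwise looks unchanged. I'll compare its visible corners with an upright cassette predicted at 100 mm lift.

```bash
python3 - <<'E'
from h import *
th=np.radians(-20.5);R=np.array([[np.cos(th),-np.sin(th)],[np.sin(th),np.cos(th)]]);c=np.array([.563,-.1525])
for nm,z in(("bottom",.120),("top",.208)):
    P=np.array([[*(R@p+c),z] for p in((.027,-.016),(.027,.016),(-.027,.016),(-.027,-.016))])
    print(nm,((proj("scene",P)-[170,120]+.5)*4-.5).round().tolist())
a=cv2.imread("pics/scene0.png").astype(int);b=cv2.imread("pics/f5.png").astype(int)
d=(abs(a-b).max(2)>25).astype(np.uint8)
cs=cv2.connectedComponentsWithStats(d)[2];print([list(s) for s in cs[1:] if s[4]>8])
E
```

```text
bottom [[283.0, 348.0], [330.0, 362.0], [373.0, 307.0], [327.0, 294.0]]
top [[265.0, 233.0], [315.0, 247.0], [360.0, 193.0], [312.0, 180.0]]
[[np.int32(98), np.int32(0), np.int32(17), np.int32(9), np.int32(140)], [np.int32(191), np.int32(0), np.int32(89), np.int32(57), np.int32(2612)], [np.int32(289), np.int32(0), np.int32(41), np.int32(98), np.int32(1470)], [np.int32(103), np.int32(4), np.int32(51), np.int32(68), np.int32(1205)], [np.int32(98), np.int32(35), np.int32(9), np.int32(9), np.int32(42)], [np.int32(98), np.int32(39), np.int32(3), np.int32(6), np.int32(11)], [np.int32(217), np.int32(57), np.int32(12), np.int32(6), np.int32(37)], [np.int32(299), np.int32(67), np.int32(100), np.int32(95), np.int32(4343)], [np.int32(141), np.int32(81), np.int32(173), np.int32(148), np.int32(7577)], [np.int32(315), np.int32(104), np.int32(25), np.int32(9), np.int32(134)], [np.int32(294), np.int32(106), np.int32(11), np.int32(13), np.int32(87)], [np.int32(122), np.int32(112), np.int32(8), np.int32(6), np.int32(35)], [np.int32(131), np.int32(122), np.int32(9), np.int32(7), np.int32(41)], [np.int32(292), np.int32(130), np.int32(15), np.int32(7), np.int32(58)], [np.int32(315), np.int32(153), np.int32(21), np.int32(7), np.int32(89)], [np.int32(265), np.int32(206), np.int32(13), np.int32(16), np.int32(107)]]
```

The corners match an upright cassette to within about 10 zoomed px (2–3 image px), so its underside is about 0.12 m up. The image changes are confined to the arm, its shadow and the area around the box. Handing in.

```bash
python3 - <<'E'
from rig import *
s=get_state();print(s["clock"],s["width"],s["contact_force"]);print(sign_off())
E
```

```text
9.075 0.03878731493493864 [ 0.14204905  0.25354012 -2.47311524]
the job is handed in; nothing more can be done
None
```

I pinched both catches of the thick cassette at 28 N while it was seated, lifted it straight out by about 100 mm, and handed the job in at 9.1 s with it still gripped. `sign_off` gives no verdict, so whether it passed isn't known.

**Last checks that passed:**
- **Hold:** the opening was steady at 38.7 mm. The tool carried about 2.5 N, roughly the cassette's weight, and the same 1.8–2.6 N showed throughout the lift, so it never pulled against the latch.
- **Height:** the cassette's corners in the scene view put its underside at about 0.12 m.
- **Surroundings:** comparing scene pictures from before and after showed changes only around the arm, its shadow and the box area. I saw nothing else moved.

**Checks that didn't fully agree:**
- **Opening:** the gripper read about 3 mm below the stated 42 mm for fully pinched catches. I took this as finger give or sensor offset. The catch travel itself wasn't measured.
- **Tilt:** the cassette's corners were up to about 3 image pixels off the upright prediction, perhaps a few hundredths of a radian of tilt, against the 0.3 rad allowed.

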